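# Sort two press studs by pitch onto sloping notched gauges

### The arm

A 6-joint arm with a two-finger parallel gripper is mounted at the origin on the work surface. World frame = base frame: x ahead of the robot, y to its left, z up, the work surface at z = 0. Lengths are in m, angles in rad, forces in N, time in s.
With the tool pointing down it reaches from about 0.3 to 0.775 m from the base axis. Payload 14.6 kg.
Tool frame: the origin (TCP) lies on the centre line of the jaws, within the pads' length; the fingertips stand 19 mm ahead of it and the grasp point (between the pads) is the TCP; z points along the fingers, y is the direction in which the jaws open and shut (so a half turn about z gives the same grasp; the last joint's range is limited). The gripper opens to 94 mm and grips with 3 to 60 N. Pads are 16 mm wide; open, the fingers measure 119 mm over their backs; the gripper's body (75 mm by 177 mm) begins 78 mm behind the grasp point.
Start: joints at [1.233, 0.3, 1.521, -0, 1.321, -0.067], TCP at [0.147, 0.53, 0.224] pointing down, gripper open.
Joint ranges: [-3.03, 3.03], [-0.79, 2.21], [0.23, 2.52], [-1.04, 4.18], [0, 3.07], [-2.55, 2.55]. Speed limits (rad/s): [2.22, 2.22, 2.57, 3.14, 3.14, 3.14].

### API

Orientations are given as [roll, pitch, yaw] about the fixed x, y, z axes, in that order (R = Rz(yaw) Ry(pitch) Rx(roll)).
In Python, from station import ctrl gives the robot as it stands. The module is installed in compiled form; this text tells all that it offers.
- The arm moves only by the shell command python3 -m creep 'ROWS' [FORCE]. ROWS is a JSON object of lists of equal length, an entry for each row: "translation": the shift along the world's x, y, z in mm, a list of three; "yaw": the turn about the world's z in rad; "gripper": the closure in counts, from 0 (fully open) to 255 (shut). A call has 1 to 5 rows; each row is the pose to reach, as a shift and turn from the pose measured when the call began; what a row does not reach only later rows make up. A row lasts 1/12 s, in which the tool goes at most 41.7 mm and 7.16 degrees, less where a joint would pass 70% of its speed; a pose out of reach is approached as far as the arm can. A call with a gripper value outside its range is refused whole. The fingers move at their own pace and stop on an object; FORCE is the grip in N (left out, the last holds). Time passes only in rows, so rows that repeat a pose let the fingers close. It gives the time, the measured TCP pose, the force and the opening at its end, in the units of the state.
- ctrl.get_obs(): the state, without advancing time (a new reading comes with each control period).
- ctrl.camera(name): name is "side" or "top" or "wrist"; returns a dict with "pixels" (480x640x3 uint8, red, green, blue), "depth" (480x640 float32, m along the optical axis (not along the pixel's ray), 0 where there is no reading), "fx", "fy", "cx", "cy" (pixels), "dist" ([k1, k2, p1, p2, k3] as OpenCV has them; the pictures are not rectified), "R" (3x3) and "t" (3): a world point X has camera coordinates R X + t; the wrist camera has in their place "tool_from_camera" (4x4, takes a point from camera to tool coordinates, whose origin is the TCP and whose axes are the flange's). Camera axes: x right, y down, z forward; pixel columns grow to the right and rows downward; lengths in m; the calibration is good to about 2 mm. A picture is of the moment at which its call begins: read the wrist's pose just before it.
- ctrl.hand_in(): hands the job in, once; it reports no verdict.
The state is a dict: "time_s": time; "qpos": joint angles; "joint_vel": joint speeds; "tau": joint torques, N m; "ee_pos": TCP position; "eef_rot": TCP orientation; "force": force on the tool from outside, world axes, zero at the start; "moment": the same for the moment, N m; "grip_width": finger opening in m.
Only numpy, scipy, OpenCV 4.12 (cv2) and the standard library are available. Lean on these libraries where they do the work, as an engineer would, in place of code of your own. Each camera call takes 0.05 s, during which the arm holds its last target. There are 200 camera calls.

### The job

Two steel press studs lie in the wooden tray, one with a finer thread than the other. Lay each one on the sloping notched gauge whose notches match its thread, so that its ridges drop fully home in the notches at both ends with the plain shank over the open gap, and let go. Leave the hammer, the bottle and the brass pot alone.

Things in the scene. Friction and masses are not known exactly. Their poses are not given: they have to be found in the camera images.
- stud_fine: loose steel stud, 0.3 kg, 148 mm long: plain round shank 16 mm thick in the middle, thread (24 mm ridges on a 16 mm core) at both ends, either way round alike. Origin mid-length on its axis, x along the axis. Starts level in a tray stall, axis 40 mm above the bench. Five ridges an end, 8 mm apart, 32 to 64 mm from the middle, crests 2 mm wide.
- stud_coarse: loose steel stud, 0.3 kg, 148 mm long: plain round shank 16 mm thick in the middle, thread (24 mm ridges on a 16 mm core) at both ends, either way round alike. Origin mid-length on its axis, x along the axis. Starts level in a tray stall, axis 40 mm above the bench. Three ridges an end, 14 mm apart, 33 to 61 mm from the middle, crests 2.5 mm wide.
- gauge_fine_bed: two notched steel V rests (walls at 45 degrees) in line, 26.5 to 72.5 mm either side of the middle, fingers fit in the gap. Origin: mid-axis of a seated stud; x along it, 28 degrees uphill; z square to the slope, up. Walls 12 mm from the x axis, 20 mm out to each side, 2 mm below it. Six 3 mm teeth a rest, 8 mm apart, notches 5 mm: fits the fine stud.
- gauge_coarse_bed: two notched steel V rests (walls at 45 degrees) in line, 26.5 to 72.5 mm either side of the middle, fingers fit in the gap. Origin: mid-axis of a seated stud; x along it, 28 degrees uphill; z square to the slope, up. Walls 12 mm from the x axis, 20 mm out to each side, 2 mm below it. Three 8 mm teeth a rest, 14 mm apart, notches 6 mm: fits the coarse stud.
- gauge_fine: fixed stand of the fine gauge; origin under the base plate (160 x 64 x 10 mm), x (roughly toward the robot) the way the bed rises. The bed's origin is 85 mm above it, with free space below the gap between two 24 mm wide posts. Teeth stand 3 mm high from the V walls; a stud of the wrong pitch rides some 4 mm too high.
- gauge_coarse: fixed stand of the coarse gauge; origin under the base plate (160 x 64 x 10 mm), x (roughly toward the robot) the way the bed rises. The bed's origin is 85 mm above it, with free space below the gap between two 24 mm wide posts. Teeth stand 3 mm high from the V walls; a stud of the wrong pitch rides some 4 mm too high.
- tray: fixed wooden tray, board 170 x 190 x 12 mm, origin under its centre; two smooth V stalls along its x, 52 mm to either side (y) of the centre, hold the studs with their axes 40 mm above the bench. The stall walls reach from 34 to 68 mm either side of the middle, leaving the plain shanks free.
- hammer: bystander: small hammer, 200 mm long, wooden handle, lying about crosswise (along y) on the bench
- bottle: bystander: small amber bottle, 48 mm across, 100 mm tall, origin under its centre
- pot_lidded: bystander: round brass pot with a lid and knob, 78 mm across, 58 mm tall, origin under its centre
There are look-alikes about, which are no part of the job. What is shaped like the stud_coarse but pink is not meant.

How it is judged:
At the end, for the whole second after the job is handed in: Each stud lies released and at rest on the gauge of its own pitch, ridges home in the notches: axis within 1.5 mm of the seated height, 2 mm sideways and 2 degrees of the bed's axis, and lengthwise within 11 mm (fine) or 17 mm (coarse) of the middle, so it may sit one notch off (x of stud_fine in the frame of gauge_fine_bed between -0.011 and 0.011 m and y of stud_fine in the frame of gauge_fine_bed between -0.002 and 0.002 m and z of stud_fine in the frame of gauge_fine_bed between -0.0015 and 0.0015 m and angle between the x axis of stud_fine and the x axis of gauge_fine_bed, either way round below 0.035 rad and linear speed of each of stud_fine, stud_coarse below 0.01 m/s and angular speed of each of stud_fine, stud_coarse below 0.1 rad/s and contact force between stud_fine and gauge_fine_bed above 0.5 N and x of stud_coarse in the frame of gauge_coarse_bed between -0.017 and 0.017 m and y of stud_coarse in the frame of gauge_coarse_bed between -0.002 and 0.002 m and z of stud_coarse in the frame of gauge_coarse_bed between -0.0015 and 0.0015 m and angle between the x axis of stud_coarse and the x axis of gauge_coarse_bed, either way round below 0.035 rad and contact force between stud_coarse and gauge_coarse_bed above 0.5 N); the robot touches nothing.
It fails at once if the hammer was moved by more than 30 mm (distance of hammer from where it was at the start of the episode above 0.03 m).
It fails at once if the bottle was moved by more than 30 mm (distance of bottle from where it was at the start of the episode above 0.03 m).
It fails at once if the pot was moved by more than 30 mm (distance of pot_lidded from where it was at the start of the episode above 0.03 m).
It also fails if it takes over 61 s, if anything falls off the work surface, if the arm or the gripper's body presses on something with over 40 N, if the wrist force passes 120 N, or if a joint passes its speed limit or range.

## Working session

There is one attempt and no reset: what is moved stays moved. The work goes in short steps, Python scripts to look and compute and a shell command to move; the robot and the scene stay as the last step left them, time stands still between calls to the robot, and variables do not carry over. Pictures are saved under pics/ and viewed, about 8 in all and at most 12, crops included, and the job is handed in when it is done.

```bash
mkdir -p pics; cat > h.py <<'E'
import numpy as np, cv2, pickle
from station import ctrl
def K(c): return np.array([[c['fx'],0,c['cx']],[0,c['fy'],c['cy']],[0,0,1]])
def snap(name,f):
    o=ctrl.get_obs(); c=ctrl.camera(name)
    if name=='wrist':
        from scipy.spatial.transform import Rotation as Ro
        T=np.eye(4);T[:3,:3]=Ro.from_euler('xyz',o['eef_rot']).as_matrix();T[:3,3]=o['ee_pos']
        M=np.linalg.inv(T@np.array(c['tool_from_camera'])); c['R']=M[:3,:3]; c['t']=M[:3,3]
    c['R']=np.array(c['R']);c['t']=np.array(c['t'])
    pickle.dump(c,open(f'pics/{f}.pkl','wb')); cv2.imwrite(f'pics/{f}.png',c['pixels'][...,::-1]); return c
def load(f): return pickle.load(open(f'pics/{f}.pkl','rb'))
def cloud(c):
    # world point for every pixel (HxWx3), nan where no depth
    h,w=c['depth'].shape; u,v=np.meshgrid(np.arange(w),np.arange(h))
    p=cv2.undistortPoints(np.stack([u,v],-1).reshape(-1,1,2).astype(np.float64),K(c),np.array(c['dist'])).reshape(h,w,2)
    d=c['depth'].astype(float).copy(); d[d==0]=np.nan
    X=np.dstack([p*d[...,None],d]); return (X-c['t'])@c['R']
def proj(c,P):
    return cv2.projectPoints(np.array(P,float).reshape(-1,3),cv2.Rodrigues(c['R'])[0],c['t'],K(c),np.array(c['dist']))[0].reshape(-1,2)
E
python3 - <<'E'
from h import *
o=ctrl.get_obs(); print(o)
for n in ['top','side']:
    c=snap(n,n+'0'); print(n,c['fx'],-c['R'].T@c['t'],c['R'][2])
E
```

```text
{'time_s': 0.0, 'qpos': array([ 1.23339608e+00,  3.00473978e-01,  1.52157766e+00, -2.44240817e-05,
        1.32072806e+00, -6.66021756e-02]), 'joint_vel': array([ 1.05438848e-03, -1.78487519e-03,  5.56449714e-05, -4.08676923e-04,
        1.00145176e-03,  8.90219335e-04]), 'tau': array([ 2.68222779e-03, -5.31811595e+01, -3.52730584e+01,  7.09373178e-02,
        2.44394486e-02, -8.52377752e-05]), 'ee_pos': array([0.14705298, 0.52972022, 0.2238862 ]), 'eef_rot': array([-3.14040667e+00, -5.53964543e-05,  2.87080061e+00]), 'force': array([-0.07489674,  0.82089276, -0.19065645]), 'moment': array([ 0.00316096,  0.01885088, -0.01846851]), 'grip_width': 0.0941584712423791}
top 525.8114887061257 [0.42540963 0.11428722 1.11821325] [ 0.13268616 -0.0204024  -0.99094809]
side 461.386489143032 [ 0.14774177 -0.3691459   0.76091833] [ 0.44532532  0.50830407 -0.73709723]
```

View pics/top0.png

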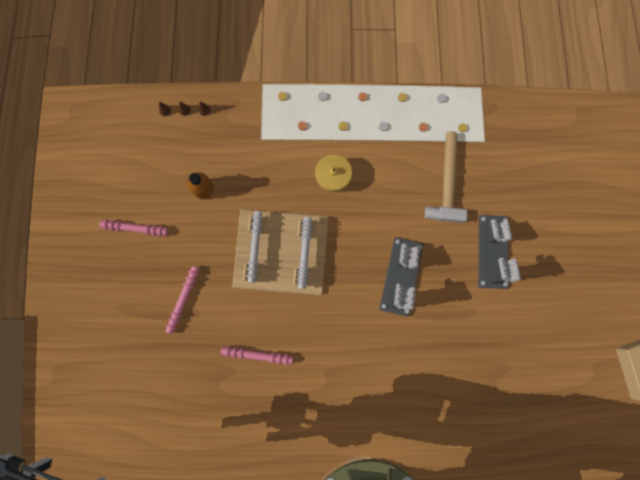

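View pics/side0.png

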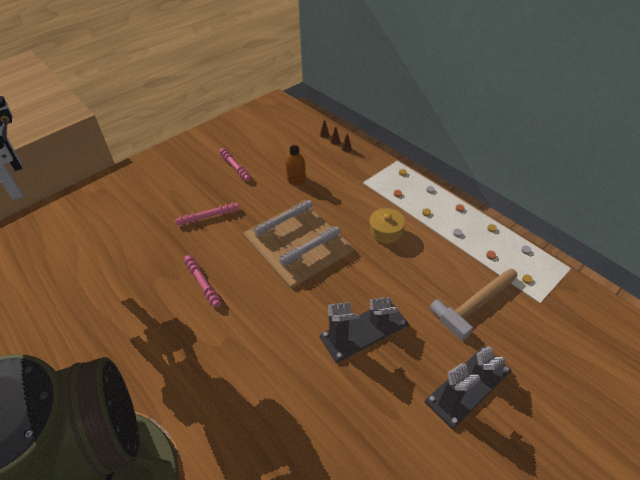

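Candidates: steel studs in the tray at top (255,247) and (305,252). The pink look-alikes at (135,228), (183,300) and (257,355) are not meant. The gauges are at (403,276) and (494,252). Next I'll take a rough measurement and make one close crop.

```bash
python3 - <<'E'
from h import *
c=load('top0'); X=cloud(c); im=c['pixels']
def pr(n,u,v): print(n,np.round(np.nanmedian(X[v-1:v+2,u-1:u+2].reshape(-1,3),0),4))
for n,u,v in [('bench',350,330),('studL',255,247),('studR',305,252),('gaugeA plate',401,277),('gaugeB plate',492,252),('bottle',196,180),('pot',333,170),('hammer',447,214)]: pr(n,u,v)
hsv=cv2.cvtColor(im,cv2.COLOR_RGB2HSV)
for n,(a,b,d,e) in {'L':(245,205,267,288),'R':(293,210,315,292)}.items():
    P=X[b:e,a:d][(hsv[b:e,a:d,1]<70)&(X[b:e,a:d,2]>0.03)&(X[b:e,a:d,2]<.07)]
    m=P.mean(0);w,s,vt=np.linalg.svd(P-m,full_matrices=False); t=(P-m)@vt[0]
    print(n,len(P),m.round(4),'dir',np.degrees(np.arctan2(vt[0,1],vt[0,0])),vt[0].round(3),np.ptp(t),'mid',(m+vt[0]*(t.max()+t.min())/2).round(4))
for n,(a,b,d,e) in {'A':(375,232,428,320),'B':(470,208,525,295)}.items():
    Q=X[b:e,a:d].reshape(-1,3)
    base=Q[(Q[:,2]>.005)&(Q[:,2]<.018)]
    mk=((X[b:e,a:d,2]>.006)).astype(np.uint8)
    P=base[:,:2].astype(np.float32); r=cv2.minAreaRect(P); print(n,len(P),r)
    q=Q[Q[:,2]>.05]; print(' bed',len(q),q.mean(0).round(4),q.min(0).round(4),q.max(0).round(4))
big=np.vstack([cv2.resize(im[200:300,230:330],(560,560),interpolation=2)])
big2=cv2.resize(im[205:325,375:525],(700,560),interpolation=2)
s=load('side0')['pixels']
big=np.hstack([cv2.resize(s[195:275,245:345],(400,320),interpolation=2),cv2.resize(s[290:390,310:435],(400,320),interpolation=2)])
big3=np.hstack([cv2.resize(s[340:410,420:515],(400,280),interpolation=2),cv2.resize(im[205:305,230:372],(400,280),interpolation=2)])
cv2.imwrite('pics/crop0.png',np.vstack([big,big3])[...,::-1])
E
```

```text
bench [0.3939 0.0355 0.0006]
studL [0.5639 0.2326 0.0476]
studR [0.5538 0.13   0.048 ]
gaugeA plate [ 0.5052 -0.0729  0.0096]
gaugeB plate [ 0.5587 -0.274   0.0096]
bottle [0.6922 0.3478 0.0993]
pot [0.7408 0.0701 0.0009]
hammer [ 0.6386 -0.1726  0.0264]
L 633 [0.5651 0.2347 0.046 ] dir 175.31703344749243 [-0.997  0.082 -0.005] 0.1477657599803051 mid [0.566  0.2346 0.046 ]
R 644 [0.5535 0.1317 0.0461] dir 175.3513898383434 [-0.997  0.081 -0.003] 0.14735693094142596 mid [0.5541 0.1316 0.0461]
A 1437 ((0.5091622471809387, -0.07436203956604004), (0.18391281366348267, 0.10672453790903091), 1.284810185432434)
 bed 720 [ 0.4928 -0.0705  0.0846] [ 0.4345 -0.1023  0.05  ] [ 0.5703 -0.043   0.1208]
B 1492 ((0.5672025084495544, -0.2844719886779785), (0.11877964437007904, 0.18977561593055725), 81.4982681274414)
 bed 776 [ 0.5394 -0.275   0.084 ] [ 0.4875 -0.2991  0.05  ] [ 0.6218 -0.2548  0.12  ]
```

View pics/crop0.png

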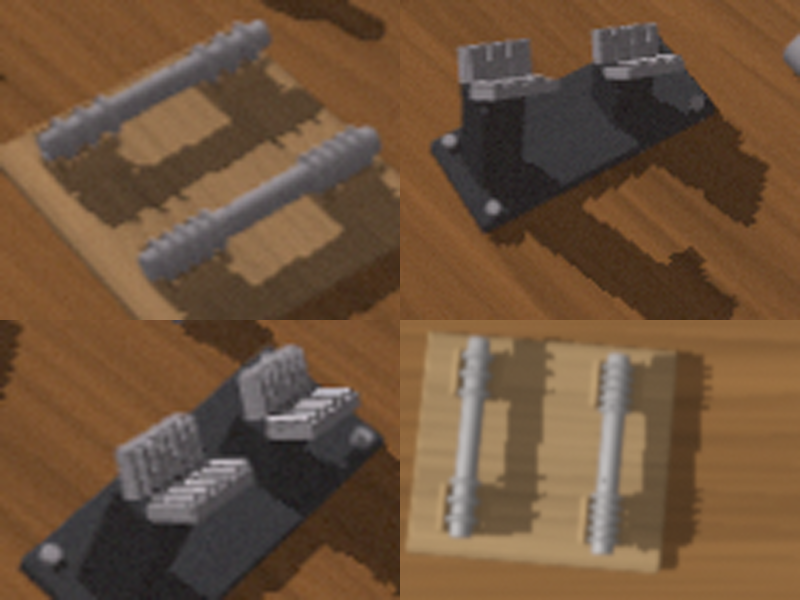

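The crop shows the left stud (255,247) with 3 ridges an end, so it is coarse. The right stud (305,252) has 5 ridges, so it is fine. Gauge A (403,276) has few wide teeth, so it is coarse, and gauge B (494,252) has many thin teeth, so it is fine. I'll take the fine stud first and move above it.

```bash

python3 -m creep '{"translation":[[28,-28,0],[56,-56,0],[84,-84,0],[112,-112,0],[140,-140,0]],"yaw":[0.04,0.08,0.12,0.16,0.19],"gripper":[0,0,0,0,0]}' 10
python3 -m creep '{"translation":[[28,-27,0],[56,-54,0],[84,-81,0],[112,-108,0],[140,-135,0]],"yaw":[0,0,0,0,0],"gripper":[0,0,0,0,0]}'
python3 -m creep '{"translation":[[28,-27,0],[56,-54,0],[84,-81,0],[107,-104,0],[107,-104,0]],"yaw":[0,0,0,0,0],"gripper":[0,0,0,0,0]}'
python3 - <<'E'
from h import *
o=ctrl.get_obs(); print(o['time_s'],o['ee_pos'],o['eef_rot'],o['qpos'])
snap('wrist','w1')
E
```

```text
time_s: 0.52
ee_pos: [0.2879, 0.3882, 0.2238]
eef_rot: [-3.14, -0.0, 3.063]
force: [0.5, 0.1, 0.7]
grip_width: 0.0942
time_s: 0.93
ee_pos: [0.4288, 0.2515, 0.2237]
eef_rot: [-3.14, -0.0, 3.063]
force: [0.7, 1.5, 0.4]
grip_width: 0.094
time_s: 1.35
ee_pos: [0.5385, 0.1436, 0.2229]
eef_rot: [-3.139, -0.001, 3.059]
force: [-0.2, -0.3, -0.8]
grip_width: 0.0939
1.35 [0.53850728 0.14356129 0.22285836] [-3.13929572e+00 -9.34417795e-04  3.05929466e+00] [ 0.19569596  0.31839321  1.5006212  -0.00201327  1.32410761 -1.29231033]
```

View pics/w1.png

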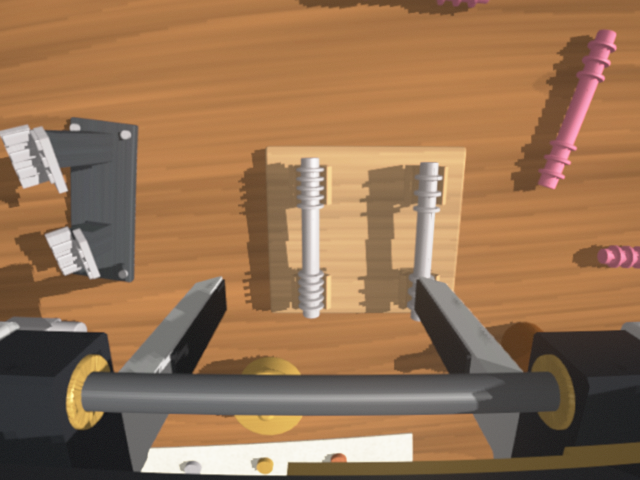

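The wrist view confirms 5 ridges on the stud at (311,238) and 3 on the one at (426,240). Gauge A is at (75,200). Now I'll take the fine measurements.

```bash
cat >> h.py <<'E'
def stud(c,box,zlo=.036,zhi=.06,smax=75):
    X=cloud(c); a,b,d,e=box; hsv=cv2.cvtColor(c['pixels'],cv2.COLOR_RGB2HSV)[b:e,a:d]; Q=X[b:e,a:d]
    P=Q[(hsv[...,1]<smax)&(Q[...,2]>zlo)&(Q[...,2]<zhi)]
    m=np.median(P,0)
    for _ in range(4):
        w,s,vt=np.linalg.svd(P-m,full_matrices=False); r=P-m-((P-m)@vt[0])[:,None]*vt[0]; k=np.linalg.norm(r,axis=1)<.016; P=P[k]; m=P.mean(0)
    t=(P-m)@vt[0]; ctr=m+vt[0]*(np.percentile(t,99.7)+np.percentile(t,.3))/2
    top=P[np.abs((P-ctr)@vt[0])<.025]
    print('stud',len(P),'mid',ctr.round(4),'dir',vt[0].round(3),'yaw',np.arctan2(vt[0,1],vt[0,0]).round(3),'len',np.ptp(t).round(4),'shank top z',np.percentile(top[:,2],90).round(4),'shank mean',top.mean(0).round(4))
    return ctr,vt[0]
E
python3 - <<'E'
from h import *
c=load('w1'); X=cloud(c)
stud(c,(290,150,335,325)); stud(c,(410,155,445,275))
hs=cv2.cvtColor(c['pixels'],cv2.COLOR_RGB2HSV)
print('bench',np.nanmedian(X[350:370,350:380].reshape(-1,3),0),'tray',np.nanmedian(X[200:260,340:355].reshape(-1,3),0))
for f,boxs in (('w1',[(60,110,145,290)]),('top0',[(375,232,428,320),(470,208,525,295)])):
  c=load(f);X=cloud(c)
  for a,b,d,e in boxs:
    Q=X[b:e,a:d]; sat=cv2.cvtColor(c['pixels'],cv2.COLOR_RGB2HSV)[b:e,a:d]
    v=sat[...,2]
    mk=(Q[...,2]>.004)&(Q[...,2]<.016)&(v<110)&(sat[...,1]<110)
    P=Q[mk][:,:2]; mm=np.median(P,0);
    r=cv2.minAreaRect((P*1000).astype(np.float32)); print(f,len(P),np.round(r[0],1),np.round(r[1],1),r[2])
E
```

```text
stud 3181 mid [0.553  0.1325 0.047 ] dir [ 0.997 -0.081 -0.003] yaw -0.081 len 0.1477 shank top z 0.0485 shank mean [0.5525 0.1324 0.0466]
stud 2058 mid [0.5418 0.2357 0.0469] dir [ 0.997 -0.081 -0.007] yaw -0.081 len 0.1026 shank top z 0.0501 shank mean [0.5401 0.2359 0.0472]
bench [7.05476170e-01 1.78571121e-01 5.38982231e-04] tray [0.5524901  0.16785481 0.01236631]
w1 6924 [506.4 -73.2] [ 65.5 159.2] 76.98365783691406
top0 1312 [507.7 -74. ] [ 64.4 160.6] 76.65158081054688
top0 1345 [ 561.1 -276.7] [ 67.7 160.7] 85.66161346435547
```

```bash

python3 -m creep '{"translation":[[8,-6,0],[15,-12,-20],[15,-12,-60],[15,-12,-90],[15,-12,-90]],"yaw":[0,0,0,0,0],"gripper":[0,0,0,0,0]}' 25
python3 - <<'E'
from h import *
o=ctrl.get_obs(); print(o['ee_pos'],o['eef_rot']); c=snap('wrist','w2'); X=cloud(c)
P=X[(X[...,2]>.042)&(X[...,2]<.056)&(np.abs(X[...,1]-.132)<.016)&(np.abs(X[...,0]-.553)<.025)]
print(len(P),P.mean(0), np.percentile(P,[5,50,95],axis=0))
E
```

```text
time_s: 1.82
ee_pos: [0.5491, 0.1335, 0.1272]
eef_rot: [-3.137, -0.011, 3.061]
force: [-0.7, 0.1, -0.9]
grip_width: 0.0939
[0.5491271  0.13349439 0.12715687] [-3.13744103 -0.01052121  3.060876  ]
1672 [0.55246235 0.1323078  0.04663769] [[0.53037139 0.12522191 0.04325908]
 [0.55208355 0.13232583 0.0470174 ]
 [0.57538031 0.13938424 0.04875428]]
```

```bash

python3 -m creep '{"translation":[[4,-1,-30],[4,-1,-60],[4,-1,-87],[4,-1,-87],[4,-1,-87]],"yaw":[0,0,0,0,0],"gripper":[0,0,0,0,0]}' 25
python3 -m creep '{"translation":[[0,0,0],[0,0,0],[0,0,0],[0,0,0],[0,0,0]],"yaw":[0,0,0,0,0],"gripper":[255,255,255,255,255]}' 25
python3 -m creep '{"translation":[[0,0,0],[0,0,0],[0,0,0],[0,0,0],[0,0,0]],"yaw":[0,0,0,0,0],"gripper":[255,255,255,255,255]}' 25
```

```text
time_s: 2.28
ee_pos: [0.5551, 0.1332, 0.0455]
eef_rot: [-3.139, -0.006, 3.062]
force: [0.7, -0.0, 0.2]
grip_width: 0.094
time_s: 2.7
ee_pos: [0.5554, 0.1333, 0.0462]
eef_rot: [-3.139, -0.005, 3.062]
force: [-0.0, -0.1, 0.6]
grip_width: 0.0641
time_s: 3.12
ee_pos: [0.5554, 0.1333, 0.0462]
eef_rot: [-3.139, -0.005, 3.062]
force: [-0.4, -0.0, 0.0]
grip_width: 0.0308
```

```bash

python3 -m creep '{"translation":[[-2,-1,-6],[-2,-1,-6],[-2,-1,-6]],"yaw":[0,0,0],"gripper":[170,170,170]}' 25
python3 -m creep '{"translation":[[0,0,0],[0,0,0],[0,0,0],[0,0,0],[0,0,0]],"yaw":[0,0,0,0,0],"gripper":[255,255,255,255,255]}' 25
python3 -m creep '{"translation":[[0,0,0],[0,0,0],[0,0,0]],"yaw":[0,0,0],"gripper":[255,255,255]}' 25
```

```text
time_s: 3.37
ee_pos: [0.553, 0.1322, 0.0396]
eef_rot: [-3.139, -0.006, 3.062]
force: [-0.1, 0.2, 0.5]
grip_width: 0.0314
time_s: 3.78
ee_pos: [0.553, 0.1324, 0.0397]
eef_rot: [-3.139, -0.006, 3.062]
force: [-0.6, 2.4, -0.2]
grip_width: 0.0151
time_s: 4.03
ee_pos: [0.553, 0.1324, 0.0397]
eef_rot: [-3.139, -0.006, 3.062]
force: [0.9, 1.3, -0.6]
grip_width: 0.0155
```

```bash

python3 -m creep '{"translation":[[0,0,15],[0,0,40],[0,0,80],[0,0,120],[0,0,150]],"yaw":[0,0,0,0,0],"gripper":[255,255,255,255,255]}' 25
python3 -m creep '{"translation":[[0,-10,40],[0,-45,60],[0,-85,60],[0,-125,60],[0,-165,60]],"yaw":[0,0,0,0,0],"gripper":[255,255,255,255,255]}' 25
python3 -m creep '{"translation":[[0,-40,0],[0,-75,0],[0,-105,0],[0,-105,0],[0,-105,0]],"yaw":[0,0,0,0,0],"gripper":[255,255,255,255,255]}' 25
python3 - <<'E'
from h import *
o=ctrl.get_obs(); print(o['ee_pos'],o['eef_rot'],o['qpos'][5]); c=snap('wrist','w3')
E
```

```text
time_s: 4.45
ee_pos: [0.5531, 0.1322, 0.1927]
eef_rot: [-3.139, -0.004, 3.061]
force: [0.8, 0.3, -1.5]
grip_width: 0.015
time_s: 4.87
ee_pos: [0.5526, -0.0345, 0.2529]
eef_rot: [-3.139, -0.004, 3.062]
force: [0.9, 0.0, -3.0]
grip_width: 0.015
time_s: 5.28
ee_pos: [0.5522, -0.1409, 0.2523]
eef_rot: [-3.139, -0.006, 3.059]
force: [0.2, 0.5, -2.7]
grip_width: 0.0153
[ 0.55215355 -0.14088689  0.2522885 ] [-3.1388265  -0.00554885  3.05941486] -1.8002782522018237
```

View pics/w3.png

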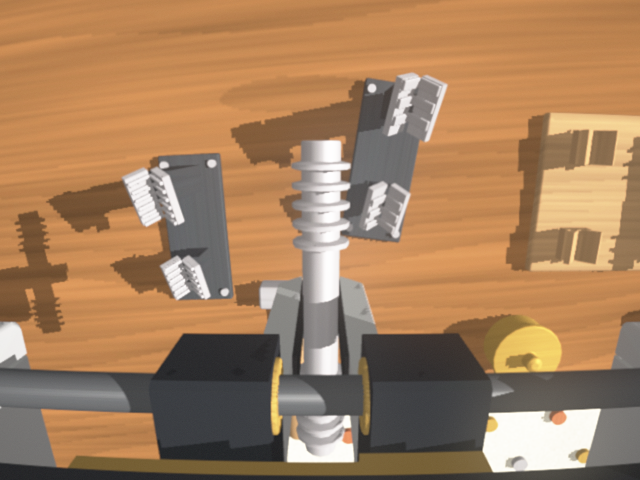

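The fine stud is held level and five ridges are visible at (320,200). The left gauge (195,225) has many fine teeth and the right gauge (385,160) has few wide ones. Next I'll measure both gauges from this view.

```bash
python3 - <<'E'
from h import *
from scipy.optimize import minimize
c=load('w3');X=cloud(c); hs=cv2.cvtColor(c['pixels'],cv2.COLOR_RGB2HSV)
for n,(a,b,d,e),g in (('fine',(115,145,240,305),(.561,-.2767,3.066)),('coarse',(347,65,455,245),(.507,-.0735,2.914))):
    Q=X[b:e,a:d]; s=hs[b:e,a:d]
    P=Q[(Q[...,2]>.004)&(Q[...,2]<.016)&(s[...,2]<110)&(s[...,1]<110)][:,:2]
    r=cv2.minAreaRect((P*1000).astype(np.float32)); print(n,len(P),np.round(r[0],1),np.round(r[1],1),r[2])
    # bed: points in the V, fit xy offset/yaw by distance to V walls (teeth tops 9, notch floors 12 from axis)
    B=Q[(Q[...,2]>.045)&(Q[...,2]<.135)&(s[...,1]<60)&(s[...,2]>90)]
    def fr(p):
        x,y,yaw,dz=p; q=B-np.array([x,y,.085+dz]); cy,sy=np.cos(yaw),np.sin(yaw)
        l=np.c_[q[:,0]*cy+q[:,1]*sy,-q[:,0]*sy+q[:,1]*cy,q[:,2]]
        k=np.radians(28); return np.c_[l[:,0]*np.cos(k)+l[:,2]*np.sin(k),l[:,1],-l[:,0]*np.sin(k)+l[:,2]*np.cos(k)]
    def cost(p):
        l=fr(p); w=(np.abs(l[:,1])-l[:,2])/np.sqrt(2)
        dd=np.minimum(np.abs(w-9),np.abs(w-12)) if 0 else np.minimum(np.abs(w-.009),np.abs(w-.012))
        ex=np.maximum(0,np.abs(l[:,0])-.0725)+np.maximum(0,.0265-np.abs(l[:,0]))
        ey=np.maximum(0,np.abs(l[:,1])-.020)
        return np.mean(np.minimum(dd,.006)+np.minimum(ex,.006)+np.minimum(ey,.006))
    best=min((minimize(cost,np.array(g+(0.,))+np.random.default_rng(i).normal(0,.004,4)*[1,1,2,.3],method='Nelder-Mead',options=dict(xatol=1e-5,fatol=1e-8,maxiter=3000)) for i in range(8)),key=lambda r:r.fun)
    print(len(B),best.x.round(4),best.fun); l=fr(best.x); print(np.percentile(l,[1,99],axis=0).round(4))
E
```

```text
fine 4285 [ 559.6 -277.6] [ 62.4 157.2] 87.27561950683594
4288 [ 5.5860e-01 -2.7520e-01  3.0934e+00 -8.0000e-04] 0.0018116610180393686
[[-0.0684 -0.0173 -0.0574]
 [ 0.0722  0.0187  0.0012]]
coarse 2325 [506.9 -75.3] [ 61.2 157.8] 77.66692352294922
4663 [ 5.0580e-01 -7.3400e-02  2.9174e+00  2.0000e-04] 0.0011612302670623738
[[-0.0702 -0.0184 -0.0218]
 [ 0.0721  0.0186  0.0001]]
```

```bash

python3 -m creep '{"translation":[[4,-35,0],[8,-75,0],[12,-110,-30],[15,-136,-60],[15,-136,-75]],"yaw":[0.005,0.01,0.02,0.026,0.026],"gripper":[255,255,255,255,255]}' 12
python3 -m creep '{"translation":[[0,0,0],[0,0,0]],"yaw":[0,0],"gripper":[255,255]}' 12
python3 - <<'E'
from h import *
o=ctrl.get_obs(); print(o['ee_pos'],o['eef_rot'],o['qpos'][5]); c=snap('wrist','w4');snap('side','s4');snap('top','t4')
a=cv2.resize(load('side0')['pixels'][330:430,410:530],(10,10))
s=load('s4')['pixels'][280:430,400:560]; 
w=c['pixels']; cv2.imwrite('pics/c4.png',np.hstack([cv2.resize(s,(400,375),interpolation=2),cv2.resize(w,(400,375))])[...,::-1])
E
```

```text
time_s: 5.75
ee_pos: [0.5665, -0.2782, 0.1736]
eef_rot: [-3.14, -0.009, 3.086]
force: [-1.2, 1.0, -3.8]
grip_width: 0.0157
time_s: 5.92
ee_pos: [0.5663, -0.2772, 0.1726]
eef_rot: [-3.141, -0.011, 3.086]
force: [-0.2, -0.7, -1.8]
grip_width: 0.0155
[ 0.56629766 -0.27719469  0.17263306] [-3.1409162  -0.01102088  3.0863378 ] -2.0250981269577193
```

View pics/c4.png

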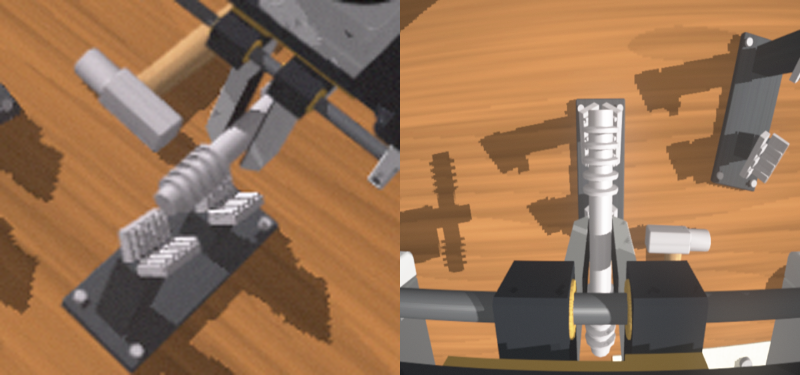

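```bash

python3 -m creep '{"translation":[[0,0.5,-20],[0,0.5,-38],[0,0.5,-42],[0,0.5,-45],[0,0.5,-48]],"yaw":[0,0,0,0,0],"gripper":[255,255,255,255,255]}' 8
python3 -m creep '{"translation":[[0,0,-2],[0,0,-5],[0,0,-8],[0,0,-10],[0,0,-10]],"yaw":[0,0,0,0,0],"gripper":[255,255,255,255,255]}' 8
python3 - <<'E'
from h import *
s=snap('side','s5'); print(ctrl.get_obs()['force'])
E
```

```text
time_s: 6.48
ee_pos: [0.568, -0.2766, 0.1291]
eef_rot: [-3.138, -0.004, 3.088]
force: [0.1, 0.2, -2.3]
grip_width: 0.0157
time_s: 6.9
ee_pos: [0.5679, -0.2766, 0.1187]
eef_rot: [-3.138, -0.005, 3.088]
force: [0.0, 0.4, -3.0]
grip_width: 0.0156
[ 0.03035402  0.33838404 -3.02838203]
```

```bash

python3 -m creep '{"translation":[[0,0,-2],[0,0,-4],[0,0,-6],[-0.3,0,-8],[-0.5,0,-10]],"yaw":[0,0,0,0,0],"gripper":[255,255,255,255,255]}' 8
python3 -m creep '{"translation":[[-0.5,0,-2],[-1,0,-4],[-1.5,0,-6],[-2,0,-8],[-2,0,-8]],"yaw":[0,0,0,0,0],"gripper":[255,255,255,255,255]}' 8
python3 - <<'E'
from h import *
s=snap('side','s6'); print(ctrl.get_obs()['force']);w=snap('wrist','w6')['pixels']; s=s['pixels'][280:430,400:560]; cv2.imwrite('pics/c6.png',np.hstack([cv2.resize(s,(400,375),interpolation=2),cv2.resize(w,(400,375))])[...,::-1])
E
```

```text
time_s: 7.37
ee_pos: [0.5674, -0.2767, 0.1088]
eef_rot: [-3.138, -0.004, 3.088]
force: [0.9, 0.3, -2.6]
grip_width: 0.0155
time_s: 7.78
ee_pos: [0.5651, -0.2765, 0.1002]
eef_rot: [-3.138, -0.005, 3.088]
force: [-1.3, 0.5, -1.9]
grip_width: 0.0156
[-1.52225148 -0.02757247 -1.55081069]
```

View pics/c6.png

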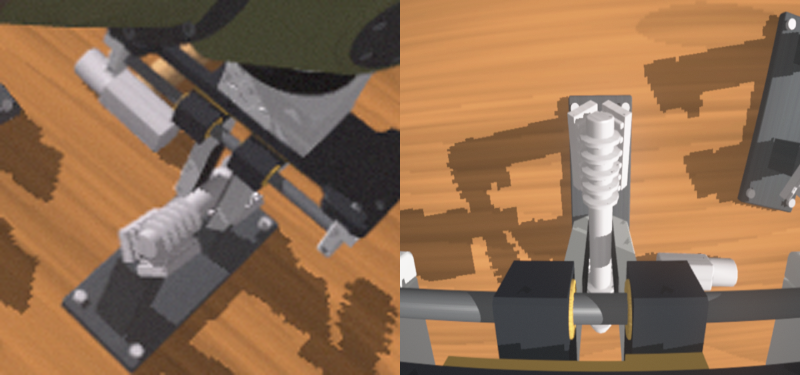

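The stud is pivoting in the grip onto the upper rest, at (600,150) in the crop, with low force. I'll continue the arc down.

```bash

python3 -m creep '{"translation":[[-1,0,-2],[-2,0,-4],[-2.8,0,-6],[-3.6,0,-8],[-4.4,0,-10]],"yaw":[0,0,0,0,0],"gripper":[255,255,255,255,255]}' 8
python3 -m creep '{"translation":[[-0.5,0,-1.5],[-1,0,-3],[-1.5,0,-4],[-1.5,0,-4]],"yaw":[0,0,0,0],"gripper":[255,255,255,255]}' 8
python3 - <<'E'
from h import *
snap('wrist','w7'); print(ctrl.get_obs()['force'])
E
```

```text
time_s: 8.3
ee_pos: [0.5609, -0.2766, 0.0905]
eef_rot: [-3.138, -0.005, 3.088]
force: [1.1, 0.1, -1.8]
grip_width: 0.0154
time_s: 8.63
ee_pos: [0.5592, -0.2766, 0.0862]
eef_rot: [-3.138, -0.005, 3.088]
force: [0.5, -0.6, -1.9]
grip_width: 0.0157
[-0.01100776 -0.43858329 -1.93045801]
```

```bash

python3 -m creep '{"translation":[[0,0,-1],[0,0,-2],[0,0,-3],[0,0,-4],[0,0,-4]],"yaw":[0,0,0,0,0],"gripper":[255,255,255,255,255]}' 6
python3 -m creep '{"translation":[[0,0,0],[0,0,0],[0,0,0],[0,0,0],[0,0,0]],"yaw":[0,0,0,0,0],"gripper":[200,190,180,170,160]}' 6
python3 -m creep '{"translation":[[0,0,0],[0,0,0],[0,0,0]],"yaw":[0,0,0],"gripper":[130,130,130]}' 6
python3 - <<'E'
from h import *
s=snap('side','s8'); print(ctrl.get_obs()['force']);w=snap('wrist','w8')['pixels']; s=s['pixels'][280:430,400:560]; cv2.imwrite('pics/c8.png',np.hstack([cv2.resize(s,(400,375),interpolation=2),cv2.resize(w[80:400,160:480],(400,375),interpolation=2)])[...,::-1])
E
```

```text
time_s: 9.1
ee_pos: [0.56, -0.2765, 0.0836]
eef_rot: [-3.138, -0.003, 3.088]
force: [-0.6, 3.4, 6.8]
grip_width: 0.0158
time_s: 9.52
ee_pos: [0.5599, -0.2765, 0.0834]
eef_rot: [-3.138, -0.003, 3.088]
force: [0.9, -0.2, -0.4]
grip_width: 0.0339
time_s: 9.77
ee_pos: [0.5599, -0.2765, 0.0834]
eef_rot: [-3.138, -0.003, 3.088]
force: [0.3, 0.1, 0.3]
grip_width: 0.046
[-0.15491289  0.87295807 -0.8009655 ]
```

View pics/c8.png

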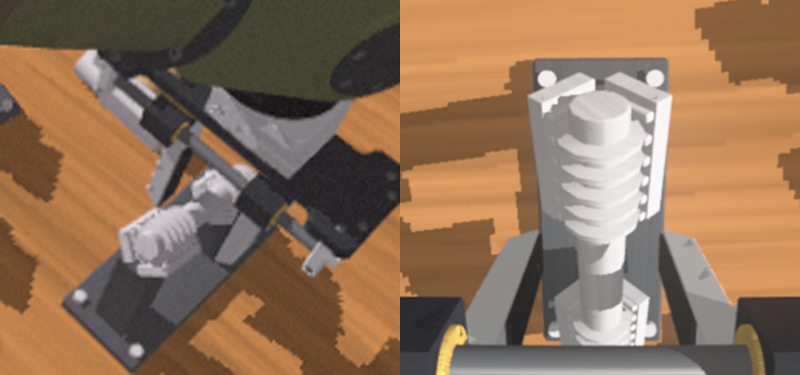

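```bash

python3 -m creep '{"translation":[[0,0,20],[0,0,60],[0,0,100],[0,0,140],[0,0,165]],"yaw":[0,0,0,0,0],"gripper":[110,110,110,80,50]}' 10
python3 -m creep '{"translation":[[-10,40,0],[-10,80,0],[-10,120,0],[-10,130,0],[-10,130,0]],"yaw":[0,0,0,0,0],"gripper":[0,0,0,0,0]}'
cat >> h.py <<'E'
def seated(c,box,O,yaw):
    X=cloud(c);a,b,d,e=box;Q=X[b:e,a:d].reshape(-1,3);Q=Q[~np.isnan(Q).any(1)]
    k=np.radians(28);ux=np.array([np.cos(yaw)*np.cos(k),np.sin(yaw)*np.cos(k),np.sin(k)]);uy=np.array([-np.sin(yaw),np.cos(yaw),0]);uz=np.cross(ux,uy)
    l=(Q-O)@np.c_[ux,uy,uz]
    sh=l[(np.abs(l[:,0])<.024)&(np.abs(l[:,1])<.013)&(np.abs(l[:,2])<.02)]
    from scipy.optimize import least_squares
    f=lambda p:np.hypot(sh[:,1]-p[0]-p[1]*sh[:,0],sh[:,2]-p[2]-p[3]*sh[:,0])-.008
    r=least_squares(f,[0,0,0,0],loss='soft_l1',f_scale=.001); print('shank n',len(sh),'y,yaw,z,pitch',r.x.round(4),'rms',np.sqrt(np.mean(r.fun**2)))
    en=l[(np.abs(l[:,1]-r.x[0]-r.x[1]*l[:,0])<.007)&(l[:,2]>0.0045)&(l[:,2]<.02)&(np.abs(l[:,0])<.1)]
    print('axial ends',np.percentile(en[:,0],[.5,99.5]).round(4),'mid',np.percentile(en[:,0],[.5,99.5]).mean().round(4))
    print('crest z by x',[(x,np.percentile(en[np.abs(en[:,0]-x/1000)<.004][:,2],95).round(4)) for x in (-60,-52,-44,-36,36,44,52,60) if (np.abs(en[:,0]-x/1000)<.004).any()])
E
python3 - <<'E'
from h import *
c=snap('wrist','w9');o=ctrl.get_obs();print(o['ee_pos'],o['time_s'])
w=c['pixels']; p=proj(c,[[.559,-.276,.085],[.506,-.074,.085]]); print(p)
u,v=p[0].astype(int); u=max(u,90)
cv2.imwrite('pics/c9.png',cv2.resize(w[max(v-110,0):v+110,max(u-110,0):u+110],(600,600),interpolation=2)[...,::-1])
seated(c,(0,0,300,330),np.array([.559,-.276,.085]),3.088)
E
```

```text
time_s: 10.28
ee_pos: [0.5603, -0.2767, 0.2531]
eef_rot: [-3.136, 0.001, 3.088]
force: [-0.2, 0.2, -0.5]
grip_width: 0.0635
time_s: 10.7
ee_pos: [0.5504, -0.1443, 0.2536]
eef_rot: [-3.136, 0.002, 3.091]
force: [0.1, -0.3, -0.3]
grip_width: 0.0938
[ 0.55046686 -0.14607684  0.25337941] 10.75
[[174.01964046 243.16015158]
 [403.01896924 170.86840774]]
shank n 803 y,yaw,z,pitch [ 0.0008  0.0084  0.0005 -0.0065] rms 0.0005007325759794402
axial ends [-0.0577  0.0733] mid 0.0078
crest z by x [(-60, np.float64(0.0129)), (-52, np.float64(0.0128)), (-44, np.float64(0.0127)), (-36, np.float64(0.0124)), (36, np.float64(0.0129)), (44, np.float64(0.0126)), (52, np.float64(0.0128)), (60, np.float64(0.0126))]
```

View pics/c9.png

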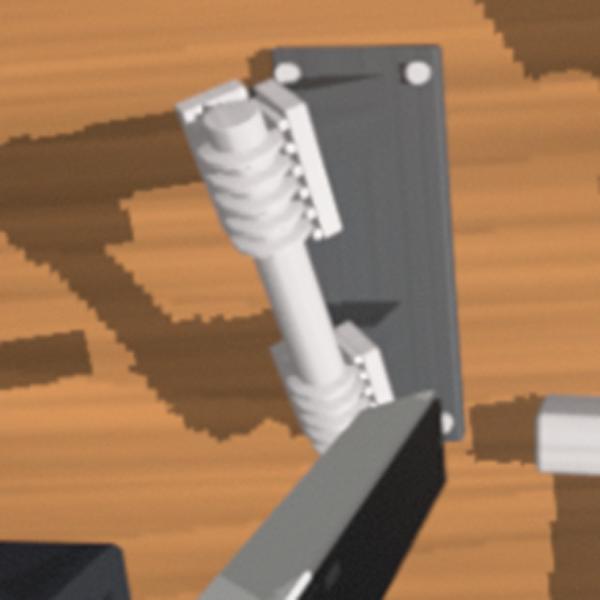

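The fine stud is home: its axis is 0.5 mm off seated height, and its uphill end is at 73 mm against an expected 74. Now for the coarse stud.

```bash

python3 -m creep '{"translation":[[3,40,0],[6,80,0],[9,120,0],[12,160,0],[14,200,0]],"yaw":[-0.01,-0.02,-0.03,-0.03,-0.03],"gripper":[0,0,0,0,0]}' 25
python3 -m creep '{"translation":[[0,40,0],[0,80,0],[0,120,0],[0,160,-20],[0,180,-40]],"yaw":[0,0,0,0,0],"gripper":[0,0,0,0,0]}' 25
python3 -m creep '{"translation":[[0,0,-20],[0,0,-50],[0,0,-60],[0,0,-60],[0,0,-60]],"yaw":[0,0,0,0,0],"gripper":[0,0,0,0,0]}' 25
python3 - <<'E'
from h import *
o=ctrl.get_obs(); print(o['ee_pos'],o['eef_rot']); c=snap('wrist','w10'); X=cloud(c)
P=X[(X[...,2]>.042)&(X[...,2]<.056)&(np.abs(X[...,1]-.2355)<.016)&(np.abs(X[...,0]-.565)<.025)]
print(len(P),P.mean(0), np.percentile(P,[5,50,95],axis=0))
P=X[(X[...,2]>.042)&(X[...,2]<.056)&(np.abs(X[...,1]-.2355)<.02)]; print(P.min(0),P.max(0))
E
```

```text
time_s: 11.17
ee_pos: [0.5649, 0.0541, 0.2532]
eef_rot: [-3.135, 0.001, 3.058]
force: [0.7, 0.6, 0.5]
grip_width: 0.0938
time_s: 11.58
ee_pos: [0.5659, 0.2363, 0.2136]
eef_rot: [-3.136, 0.004, 3.058]
force: [0.2, -0.6, -0.6]
grip_width: 0.0939
time_s: 12.0
ee_pos: [0.5666, 0.2353, 0.1542]
eef_rot: [-3.136, 0.004, 3.057]
force: [0.3, -0.8, -0.3]
grip_width: 0.0941
[0.56662788 0.23532351 0.15423834] [-3.13634904  0.00388235  3.05680258]
1406 [0.56442474 0.23572336 0.04661094] [[0.5423272  0.22865646 0.04326278]
 [0.56421141 0.23573854 0.04703535]
 [0.58722641 0.24275047 0.04868328]]
[0.49135956 0.21932213 0.04202202] [0.63919076 0.25187801 0.05382119]
```

```bash

python3 -m creep '{"translation":[[-1,0.4,-35],[-1.3,0.4,-75],[-1.3,0.4,-105],[-1.3,0.4,-114],[-1.3,0.4,-114]],"yaw":[0.004,0.004,0.004,0.004,0.004],"gripper":[0,0,60,120,150]}' 25
python3 -m creep '{"translation":[[0,0,0],[0,0,0],[0,0,0]],"yaw":[0,0,0],"gripper":[150,150,150]}' 25
```

```text
time_s: 12.47
ee_pos: [0.5655, 0.2355, 0.0406]
eef_rot: [-3.136, 0.004, 3.06]
force: [0.1, -0.4, 1.1]
grip_width: 0.0772
time_s: 12.72
ee_pos: [0.5666, 0.2359, 0.043]
eef_rot: [-3.138, 0.007, 3.06]
force: [0.0, -0.9, 0.4]
grip_width: 0.0572
```

```bash

python3 -m creep '{"translation":[[-1,0,-3],[-1,0,-3],[-1,0,-3],[-1,0,-3],[-1,0,-3]],"yaw":[0,0,0,0,0],"gripper":[200,255,255,255,255]}' 25
python3 -m creep '{"translation":[[0,0,0],[0,0,0],[0,0,0],[0,0,0],[0,0,0]],"yaw":[0,0,0,0,0],"gripper":[255,255,255,255,255]}' 25
python3 -m creep '{"translation":[[0,0,0],[0,0,0]],"yaw":[0,0],"gripper":[255,255]}' 25
```

```text
time_s: 13.13
ee_pos: [0.5657, 0.2359, 0.0401]
eef_rot: [-3.138, 0.007, 3.06]
force: [0.2, 0.7, 0.6]
grip_width: 0.0241
time_s: 13.55
ee_pos: [0.5657, 0.2358, 0.0401]
eef_rot: [-3.138, 0.007, 3.06]
force: [-0.3, -0.7, 0.4]
grip_width: 0.0152
time_s: 13.72
ee_pos: [0.5657, 0.2358, 0.0401]
eef_rot: [-3.138, 0.007, 3.06]
force: [-0.4, -1.2, 1.1]
grip_width: 0.015
```

```bash

python3 -m creep '{"translation":[[0,0,15],[0,0,40],[0,0,80],[0,0,120],[0,-20,140]],"yaw":[0,0,0,0,0],"gripper":[255,255,255,255,255]}' 25
python3 -m creep '{"translation":[[-8,-38,0],[-16,-76,0],[-24,-114,0],[-32,-152,0],[-40,-190,0]],"yaw":[-0.03,-0.06,-0.09,-0.12,-0.143],"gripper":[255,255,255,255,255]}' 25
python3 -m creep '{"translation":[[-4,-40,0],[-8,-75,0],[-12,-102,0],[-12,-102,0],[-12,-102,0]],"yaw":[0,0,0,0,0],"gripper":[255,255,255,255,255]}' 12
python3 - <<'E'
from h import *
o=ctrl.get_obs(); print(o['ee_pos'],o['eef_rot']); c=snap('wrist','w11');X=cloud(c); hs=cv2.cvtColor(c['pixels'],cv2.COLOR_RGB2HSV)
w=(X[...,2]>.004)&(X[...,2]<.016)&(hs[...,2]<110)&(hs[...,1]<110)&(np.hypot(X[...,0]-.506,X[...,1]+.074)<.1)
P=X[w][:,:2]; r=cv2.minAreaRect((P*1000).astype(np.float32)); print(len(P),r)
cv2.imwrite('pics/c11.png',cv2.resize(c['pixels'],(560,420))[...,::-1])
E
```

```text
time_s: 14.13
ee_pos: [0.5662, 0.2182, 0.1847]
eef_rot: [-3.14, 0.011, 3.063]
force: [0.3, -0.3, -2.1]
grip_width: 0.0153
time_s: 14.55
ee_pos: [0.5253, 0.0267, 0.1845]
eef_rot: [-3.14, 0.011, 2.918]
force: [0.5, -0.7, -2.6]
grip_width: 0.0152
time_s: 14.97
ee_pos: [0.5131, -0.0763, 0.1842]
eef_rot: [-3.141, 0.011, 2.916]
force: [0.8, 0.5, -2.9]
grip_width: 0.0157
[ 0.51306308 -0.07627636  0.18424839] [-3.14052675  0.01074712  2.91614694]
1110 ((495.0652770996094, -76.57865142822266), (56.80789566040039, 137.6226348876953), 79.3481674194336)
```

View pics/c11.png

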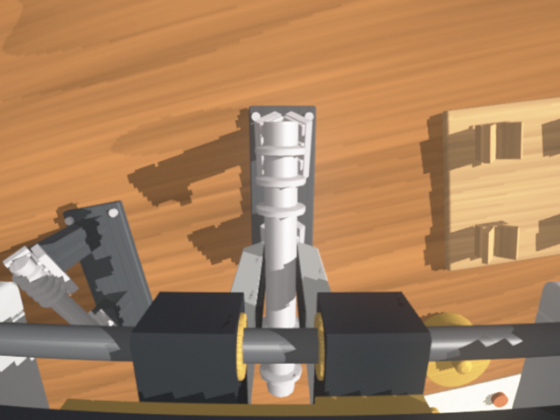

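The stud is lined up over the coarse gauge, with stud column 281 against plate centre 283. I'll lower it with the same arc as before.

```bash

python3 -m creep '{"translation":[[1,1,-20],[1,1,-40],[1,1,-58],[1,1,-65],[1,1,-67]],"yaw":[0,0,0,0,0],"gripper":[255,255,255,255,255]}' 8
python3 -m creep '{"translation":[[0,0,-2],[0,0,-4],[0,0,-6],[-0.3,0,-8],[-0.5,0,-10]],"yaw":[0,0,0,0,0],"gripper":[255,255,255,255,255]}' 8
python3 -m creep '{"translation":[[-0.5,0,-2],[-1,0.2,-4],[-1.5,0.3,-6],[-2,0.4,-8],[-2,0.4,-8]],"yaw":[0,0,0,0,0],"gripper":[255,255,255,255,255]}' 8
```

```text
time_s: 15.43
ee_pos: [0.5138, -0.0732, 0.1161]
eef_rot: [-3.141, 0.008, 2.919]
force: [-0.5, -1.0, -2.7]
grip_width: 0.0155
time_s: 15.85
ee_pos: [0.5135, -0.0732, 0.1064]
eef_rot: [-3.141, 0.009, 2.919]
force: [-0.7, -0.4, -1.9]
grip_width: 0.0158
time_s: 16.27
ee_pos: [0.5113, -0.0728, 0.0979]
eef_rot: [-3.141, 0.009, 2.919]
force: [-0.1, -0.9, -1.2]
grip_width: 0.0158
```

```bash

python3 -m creep '{"translation":[[-1,-0.7,-2],[-2,-1.2,-4],[-2.8,-1.4,-6],[-3.6,-1.4,-8],[-4,-1.2,-9.5]],"yaw":[0,0,0,0,0],"gripper":[255,255,255,255,255]}' 8
python3 -m creep '{"translation":[[-0.5,0,-1.5],[-1,0,-3],[-1.3,0,-4],[-1.3,0,-5],[-1.3,0,-5]],"yaw":[0,0,0,0,0],"gripper":[255,255,255,255,255]}' 6
python3 -m creep '{"translation":[[0,0,-1],[0,0,-2],[0,0,-2]],"yaw":[0,0,0],"gripper":[255,255,255]}' 6
python3 - <<'E'
from h import *
snap('wrist','w12')
E
```

```text
time_s: 16.68
ee_pos: [0.5071, -0.074, 0.0882]
eef_rot: [-3.141, 0.009, 2.919]
force: [-0.2, 0.9, -1.7]
grip_width: 0.0156
time_s: 17.1
ee_pos: [0.5066, -0.0734, 0.084]
eef_rot: [3.141, 0.01, 2.919]
force: [1.2, 6.6, 6.2]
grip_width: 0.0159
time_s: 17.35
ee_pos: [0.5073, -0.0734, 0.0829]
eef_rot: [3.141, 0.013, 2.919]
force: [-0.1, 2.5, 7.0]
grip_width: 0.0156
```

```bash

python3 -m creep '{"translation":[[0,0,0],[0,0,0],[0,0,0],[0,0,0],[0,0,0]],"yaw":[0,0,0,0,0],"gripper":[200,190,180,170,150]}' 6
python3 -m creep '{"translation":[[0,0,0],[0,0,0],[0,0,0]],"yaw":[0,0,0],"gripper":[120,120,120]}' 6
python3 -m creep '{"translation":[[0,0,20],[0,0,60],[0,0,100],[0,0,140],[0,0,165]],"yaw":[0,0,0,0,0],"gripper":[110,110,110,80,50]}' 10
python3 -m creep '{"translation":[[20,40,0],[40,70,0],[60,100,0],[60,110,0],[60,110,0]],"yaw":[0,0,0,0,0],"gripper":[0,0,0,0,0]}'
python3 - <<'E'
from h import *
c=snap('wrist','w13');o=ctrl.get_obs();print(o['ee_pos'],o['time_s'])
p=proj(c,[[.5065,-.0745,.085]]); print(p); u,v=p[0].astype(int)
seated(c,(max(u-150,0),0,u+120,min(v+150,330)),np.array([.5065,-.0745,.085]),2.917)
cv2.imwrite('pics/c13.png',cv2.resize(c['pixels'][max(v-110,0):v+110,max(u-110,0):u+110],(600,600),interpolation=2)[...,::-1])
t=snap('top','t13')
seated(t,(375,232,428,320),np.array([.5065,-.0745,.085]),2.917); seated(t,(470,208,525,295),np.array([.559,-.276,.085]),3.088)
E
```

```text
time_s: 17.82
ee_pos: [0.5072, -0.0735, 0.0828]
eef_rot: [3.141, 0.012, 2.919]
force: [-0.3, -0.1, -0.0]
grip_width: 0.0349
time_s: 18.07
ee_pos: [0.5072, -0.0735, 0.0827]
eef_rot: [3.141, 0.012, 2.919]
force: [0.9, 0.5, -0.1]
grip_width: 0.0495
time_s: 18.48
ee_pos: [0.5076, -0.0735, 0.2519]
eef_rot: [3.141, 0.016, 2.919]
force: [0.1, 0.6, 0.7]
grip_width: 0.0633
time_s: 18.9
ee_pos: [0.5677, 0.0385, 0.2513]
eef_rot: [3.141, 0.015, 2.922]
force: [0.4, 0.4, 0.4]
grip_width: 0.0932
[0.56735592 0.03702758 0.25145026] 18.95
[[173.96051025 184.10273241]]
shank n 924 y,yaw,z,pitch [-0.0008  0.0038 -0.     -0.0114] rms 0.0005554442940875163
axial ends [-0.0726  0.0736] mid 0.0005
crest z by x [(-60, np.float64(0.0118)), (-52, np.float64(0.0108)), (-44, np.float64(0.0116)), (-36, np.float64(0.0117)), (36, np.float64(0.0121)), (44, np.float64(0.012)), (52, np.float64(0.0105)), (60, np.float64(0.0123))]
shank n 0 y,yaw,z,pitch [0. 0. 0. 0.] rms nan
  return _methods._mean(a, axis=axis, dtype=dtype,
  ret = ret.dtype.type(ret / rcount)
Traceback (most recent call last):
  File "h.py", line 40, in seated
    print('axial ends',np.percentile(en[:,0],[.5,99.5]).round(4),'mid',np.percentile(en[:,0],[.5,99.5]).mean().round(4))
                       ~~~~~~~~~~~~~^^^^^^^^^^^^^^^^^^^
IndexError: index -1 is out of bounds for axis 0 with size 0
```

View pics/c13.png

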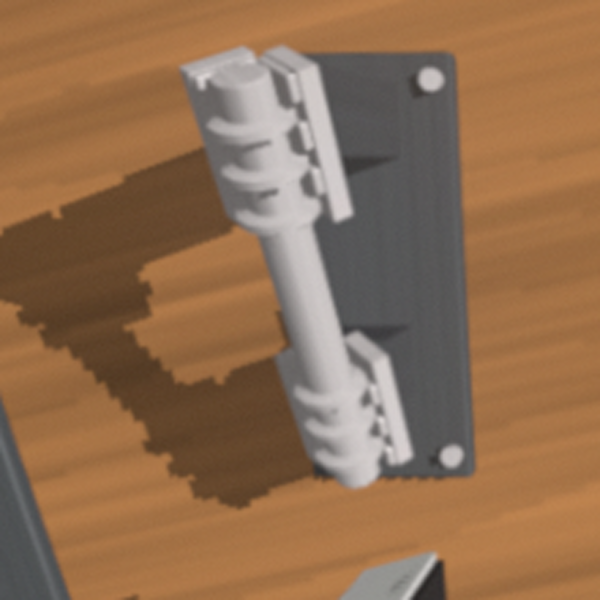

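The coarse ridges sit between the teeth at both ends. The fit gives z 0.0 mm and y −0.8 mm, centred to 0.5 mm. The top view was blocked by the arm, so that cross-check failed. The gripper is clear, so I'm handing in.

```bash
python3 -c "
from station import ctrl
print(ctrl.get_obs()['time_s']); print(ctrl.hand_in())"
```

```text
19.0
the job is handed in; nothing more can be done
None
```

Both studs are on their matching gauges and released, and I handed the job in at 19.0 s of the allowed 61 s. I gripped each stud by its shank, let it pivot in a light grip as I lowered it onto the slope, then opened the fingers.

| Stud | Height off seated | Sideways | Angle to bed axis | Lengthwise |
|---|---|---|---|---|
| Fine | +0.5 mm | 0.8 mm | 0.6° | uphill end at 73 mm (74 mm if centred) |
| Coarse | 0.0 mm | −0.8 mm | 0.7° | centred to 0.5 mm |

These come from the wrist camera, whose calibration is good to about 2 mm. That is looser than the 1.5 mm height limit, but a stud out of its notches would ride about 4 mm high.

- **Fine stud, lengthwise:** a finger hid its lower end, so its automatic centre estimate (7.8 mm) is not reliable. I judged it by the uphill end instead.
- **Fine stud, last check:** I measured it right after placing it but not again at the end.
- **Top camera:** a final cross-check from above failed because the gauges were out of its view, probably behind the arm.
- **Bystanders:** I did not re-measure the hammer, bottle or pot. The planned path kept clear of them, and no unexpected contact force showed in the readings.

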